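# Load the glaze carousel and hold the blue jar at the front

## Task

Get the glaze carousel ready for a test dip: stand the three clay pellets from the board upright in the three wells of the carousel's carrier, one in each. Then turn the carousel by its tall wooden knob until the blue jar with the yellow lid stands squarely at the yellow front mark on the foot, and finish still gripping the knob and holding the wheel still there. Leave the cup, the bowl, the bottle and the brush alone.

Things in the scene. Friction and masses are not known exactly. Their poses are not given: they have to be found in the camera images.
- wheel_base: Fixed dark steel foot of the glaze carousel, on the bench. Origin: on the carousel's vertical turning axis, at bench height. Its -x axis points along a flat tongue, 160 mm from the axis to the tip, to the yellow front mark painted near the tip; the foot may stand turned by up to 0.4 rad.
- front_mark (a point): The middle of the yellow front mark (30 x 26 mm), 143 mm from the turning axis and 11 mm above the bench, outside the wheel's rim, roughly towards the robot.
- wheel (a joint): Wheel angle about its vertical axis, rad, growing anticlockwise from above; no end stop, reads 0.9 to 5.4 at the start; at 0 or 6.283 the yellow-lidded jar is exactly at the front mark. It stays where left: friction about 1.2 N at the knob (0.10 N m), damping 0.05 N m s. Aluminium disc 250 mm across, top 45 mm above the bench; jars, carrier and knob are fixed on it.
- marked_jar (a point): The marked glaze jar: blue with a YELLOW lid, 52 mm across, 50 mm tall, fixed on the wheel with its axis 92 mm from the turning axis. Point: centre of the lid's top, 95 mm above the bench. Two other jars of the same size with white lids (one terracotta, one green) stand a quarter turn either side of it.
- knob_center (a point): Centre (half-way up) of the turning knob, 155 mm above the bench: upright dark wooden cylinder, 28 mm across, 30 mm tall, on a 14 mm steel stem fixed to the wheel 88 mm from the turning axis, opposite the yellow-lidded jar. Tallest thing on the wheel; pinch it from above and carry it round the axis without turning the gripper: it spins freely on its stem.
- knob: The same knob; origin at the centre of its underside, 140 mm above the bench; its heading is of no matter.
- well0 (a point): Mouth centre of well 0 of three in the pale wooden carrier block (110 x 110 x 50 mm, top 95 mm above the bench) fixed in the middle of the wheel. The well is round, 36 mm across, 14 mm deep with a flat floor; the point lies in the plane of the block's top, 32 mm from the turning axis; wells are 55 mm apart. It turns with the wheel.
- well1 (a point): Mouth centre of well 1 of three in the pale wooden carrier block (110 x 110 x 50 mm, top 95 mm above the bench) fixed in the middle of the wheel. The well is round, 36 mm across, 14 mm deep with a flat floor; the point lies in the plane of the block's top, 32 mm from the turning axis; wells are 55 mm apart. It turns with the wheel.
- well2 (a point): Mouth centre of well 2 of three in the pale wooden carrier block (110 x 110 x 50 mm, top 95 mm above the bench) fixed in the middle of the wheel. The well is round, 36 mm across, 14 mm deep with a flat floor; the point lies in the plane of the block's top, 32 mm from the turning axis; wells are 55 mm apart. It turns with the wheel.
- pellet0_center (a point): Centre (half-way up) of clay test pellet 0 of three alike: upright terracotta cylinder 26 mm across, 36 mm tall, 28 to 56 g, on a fixed plywood board 15 mm thick. Any pellet may go in any well; seated, its top is 22 mm and its centre 4 mm above the well's mouth. Grip its upper half, so that its foot can enter the well.
- pellet1_center (a point): Centre (half-way up) of clay test pellet 1 of three alike: upright terracotta cylinder 26 mm across, 36 mm tall, 28 to 56 g, on a fixed plywood board 15 mm thick. Any pellet may go in any well; seated, its top is 22 mm and its centre 4 mm above the well's mouth. Grip its upper half, so that its foot can enter the well.
- pellet2_center (a point): Centre (half-way up) of clay test pellet 2 of three alike: upright terracotta cylinder 26 mm across, 36 mm tall, 28 to 56 g, on a fixed plywood board 15 mm thick. Any pellet may go in any well; seated, its top is 22 mm and its centre 4 mm above the well's mouth. Grip its upper half, so that its foot can enter the well.
- board: The plywood drying board, fixed, 160 x 140 x 15 mm; origin at the centre of its underside. The pellets stand on it.
- cup: Bystander: dark clay cup, 76 mm across, 85 mm tall; origin at the centre of its underside. Leave alone.
- bowl: Bystander: dark clay bowl, 110 mm across, 60 mm tall; origin at the centre of its underside. Leave alone.
- slip_bottle: Bystander: white bottle with a red cap, 56 mm across, 120 mm tall; origin at the centre of its underside. Leave alone.
- brush: Bystander: brush lying on the bench beyond the carousel. Leave alone.
Not all that is in view belongs to the job. Leave any black or green look-alike of the part that bears pellet0_center alone. What is shaped like the part that bears pellet1_center but white is not meant.

How it is judged (in metres and radians):
On the way, in this order (a step that is already met when the one before it is completed fails the run):
1. one pellet stands in each of the three wells (((horizontal distance between pellet0_center and well0 below 0.009 m and z of pellet0_center in the frame of well0 between -0.004 and 0.008 m and angle between pellet0_center's own z axis and vertical below 0.2 rad) or (horizontal distance between pellet1_center and well0 below 0.009 m and z of pellet1_center in the frame of well0 between -0.004 and 0.008 m and angle between pellet1_center's own z axis and vertical below 0.2 rad) or (horizontal distance between pellet2_center and well0 below 0.009 m and z of pellet2_center in the frame of well0 between -0.004 and 0.008 m and angle between pellet2_center's own z axis and vertical below 0.2 rad)) and ((horizontal distance between pellet0_center and well1 below 0.009 m and z of pellet0_center in the frame of well1 between -0.004 and 0.008 m and angle between pellet0_center's own z axis and vertical below 0.2 rad) or (horizontal distance between pellet1_center and well1 below 0.009 m and z of pellet1_center in the frame of well1 between -0.004 and 0.008 m and angle between pellet1_center's own z axis and vertical below 0.2 rad) or (horizontal distance between pellet2_center and well1 below 0.009 m and z of pellet2_center in the frame of well1 between -0.004 and 0.008 m and angle between pellet2_center's own z axis and vertical below 0.2 rad)) and ((horizontal distance between pellet0_center and well2 below 0.009 m and z of pellet0_center in the frame of well2 between -0.004 and 0.008 m and angle between pellet0_center's own z axis and vertical below 0.2 rad) or (horizontal distance between pellet1_center and well2 below 0.009 m and z of pellet1_center in the frame of well2 between -0.004 and 0.008 m and angle between pellet1_center's own z axis and vertical below 0.2 rad) or (horizontal distance between pellet2_center and well2 below 0.009 m and z of pellet2_center in the frame of well2 between -0.004 and 0.008 m and angle between pellet2_center's own z axis and vertical below 0.2 rad))), for 0.2 s.
2. then the yellow-lidded jar is at the front mark, the knob gripped and the wheel still (y of marked_jar in the frame of wheel_base between -0.01 and 0.01 m and x of marked_jar in the frame of wheel_base below -0.05 m and contact force between the fingers and knob above 3 N and distance between the grasp point and knob_center below 0.035 m and velocity of joint wheel between -0.05 and 0.05 rad/s), for 0.2 s.
At the end, for the whole second after the job is handed in: Each well holds one pellet on its floor, upright (0.2 rad), centred within 9 mm; the yellow-lidded jar is within 10 mm sideways of the line from the axis to the front mark; the wheel is still (under 0.05 rad/s); the gripper holds the knob (over 3 N, within 35 mm of its centre) (all of step 1 and all of step 2); the arm keeps its last pose, push and grip.
It fails at once if the cup is pushed more than 30 mm or knocked over (distance of cup from where it was at the start of the episode above 0.03 m or angle between cup's own z axis and vertical above 0.5 rad).
It fails at once if the bowl is pushed more than 30 mm or knocked over (distance of bowl from where it was at the start of the episode above 0.03 m or angle between bowl's own z axis and vertical above 0.5 rad).
It fails at once if the slip bottle is pushed more than 30 mm or knocked over (distance of slip_bottle from where it was at the start of the episode above 0.03 m or angle between slip_bottle's own z axis and vertical above 0.5 rad).
It fails at once if the brush is pushed more than 30 mm (distance of brush from where it was at the start of the episode above 0.03 m).
It also fails if it takes over 72 s, if anything falls off the work surface, if the arm or the gripper's body presses on something with over 40 N, if the wrist force passes 120 N, or if a joint passes its speed limit or range.

## Robot

A 6-joint arm with a two-finger parallel gripper is mounted at the origin on the work surface. World frame = base frame: x ahead of the robot, y to its left, z up, the work surface at z = 0. Lengths are in m, angles in degrees, forces in N, time in s.
With the tool pointing down it reaches from about 0.375 to 0.9 m from the base axis. Payload 3.1 kg.
Tool frame: the origin (TCP) lies between the finger pads; the fingertips stand 11 mm ahead of it and the grasp point (between the pads) lies 8 mm behind it; z points along the fingers, y is the direction in which the jaws open and shut (so a half turn about z gives the same grasp; the last joint's range is limited). The gripper opens to 87 mm and grips with 3 to 60 N. Pads are 19 mm wide; open, the fingers measure 117 mm over their backs; the gripper's body (75 mm by 190 mm) begins 51 mm behind the grasp point.
Start: joints at [53.829, 30.224, 82.088, -0, 67.689, -10.227], TCP at [0.273, 0.562, 0.234] pointing down, gripper open.
Joint ranges: [-176.69, 176.69], [-43.24, 126.21], [12.49, 139.97], [-82, 262], [0, 151.66], [-163.58, 163.58]. Speed limits (degrees/s): [159.86, 159.86, 180, 180, 180, 180].

## Interface

Orientations are given as a 3x3 rotation matrix whose columns are the frame's x, y, z axes.
In Python, from rig import bot, vision gives the robot as it stands. The module is installed in compiled form; this text tells all that it offers.
- The arm moves only by the tool jog_arm, never from a script. Its argument "rows" is a list of rows, each an object with "dp": the shift along the tool's x, y, z in mm, a list of three; "turn": the turn, a rotation vector about the tool's x, y, z in degrees, a list of three; "grip": the opening, from 0 (shut) to 1 (fully open). A call has 1 to 10 rows; each row is the pose to reach, as a shift and turn from the pose commanded when the call began, along the tool's axes at that moment; what a row does not reach only later rows make up. A row lasts 1/10 s, in which the tool goes at most 50 mm and 8.59 degrees, less where a joint would pass 70% of its speed; a pose out of reach is approached as far as the arm can. A call with a gripper value outside its range is refused whole. The fingers move at their own pace and stop on an object; the grip force is fixed at half the most. Time passes only in rows, so rows that repeat a pose let the fingers close. It gives the time, the measured TCP pose, the force and the opening at its end, in the units of the state.
- bot.read_state(): the state, without advancing time (a new reading comes with each control period).
- vision.capture(name): name is "scene" or "top" or "wrist"; returns (picture, depth): 400x640x3 uint8, red, green, blue; 400x640 float32, m along the optical axis (not along the pixel's ray), 0 where there is no reading.
- vision.camera_info(name): a dict with "vertical_fov" (degrees; the focal length in pixels is half the picture's height over the tangent of half this angle, whatever the lens; pixels are square), "cx", "cy" (the principal point, pixels), "position" and "rotation" of the camera in the world. Camera axes: x right, y down, z forward; pixel columns grow to the right and rows downward; lengths in m; the calibration is good to about 2 mm. A picture is of the moment at which its call begins: read the wrist's pose just before it. camera_info takes no time and is no camera call; for the wrist camera it gives the pose at the moment of the call.
- bot.hand_in(): hands the job in, once; it reports no verdict.
The state is a dict: "time_s": time; "joint_positions": joint angles; "qvel": joint speeds; "tau": joint torques, N m; "position": TCP position; "tcp_rot": TCP orientation; "force": force on the tool from outside, world axes, zero at the start; "moment": the same for the moment, N m; "opening": opening from 0.0 (shut) to 1.0 (fully open).
Only numpy, scipy, OpenCV 4.12 (cv2) and the standard library are available. Lean on these libraries where they do the work, as an engineer would, in place of code of your own. Each camera call takes 0.05 s, during which the arm holds its last target.

## Working session

There is one attempt and no reset: what is moved stays moved. The work goes in short steps, Python scripts to look and compute and a tool call to move; the robot and the scene stay as the last step left them, time stands still between calls to the robot, and variables do not carry over. Pictures are saved under pics/ and viewed, and the job is handed in when it is done.

Besides the shell and the picture viewer there is one more tool, called after "Call:" as a command line: name --argument value ..., lists and objects as JSON in quotes. jog_arm: Moves the arm, as the interface text tells. Its arguments: {"type":"object","properties":{"rows":{"type":"array"}},"required":["rows"]}

```bash
mkdir -p pics; python3 - <<'E'
from rig import bot, vision
import cv2,numpy as np
s=bot.read_state();print(s['time_s'],s['position'],np.round(s['tcp_rot'],3),s['opening'])
for n in ['scene','top','wrist']:
    im,d=vision.capture(n);i=vision.camera_info(n);print(n,i)
    cv2.imwrite(f'pics/{n}0.png',im[:,:,::-1]);np.savez(f'{n}0.npz',im=im,d=d,**{k:np.array(v) for k,v in i.items()})
E
```

```text
0.0 [0.27299216 0.56145169 0.23257751] [[-0.899  0.437 -0.001]
 [ 0.437  0.899 -0.002]
 [ 0.    -0.002 -1.   ]] 1.001775378566482
scene {'vertical_fov': 52.95762767762007, 'cx': 321.2941120649514, 'cy': 204.940807983623, 'position': array([ 1.25339795, -0.36226227,  0.79182081]), 'rotation': array([[ 0.46351172,  0.59327709, -0.6581635 ],
       [ 0.8860692 , -0.30514915,  0.34894894],
       [ 0.00618538, -0.74492033, -0.66712476]])}
top {'vertical_fov': 44.005781353896545, 'cx': 324.06235320018925, 'cy': 192.25878504617225, 'position': array([0.32649488, 0.00387101, 1.49660808]), 'rotation': array([[-0.00920832, -0.98246145,  0.18623829],
       [-0.99968328,  0.00468248, -0.02472664],
       [ 0.02342091, -0.18640699, -0.98219341]])}
wrist {'vertical_fov': 59.94035385813762, 'cx': 324.6593760620179, 'cy': 197.92284132572414, 'position': array([0.20419302, 0.59530772, 0.38297973]), 'rotation': array([[ 0.43662486,  0.86328674,  0.25316937],
       [ 0.89964256, -0.41853742, -0.1243772 ],
       [-0.00141233,  0.28206812, -0.95939334]])}
```

View pics/scene0.png

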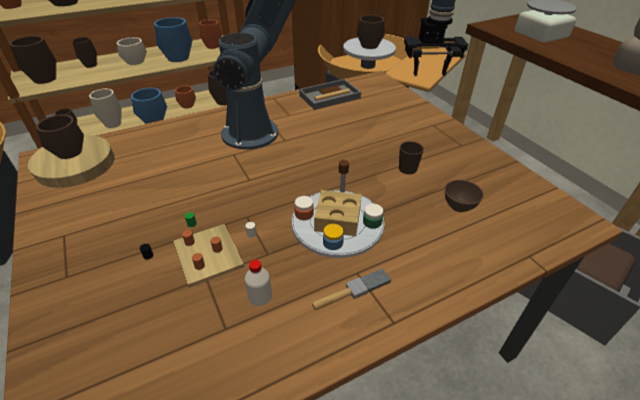

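View pics/top0.png

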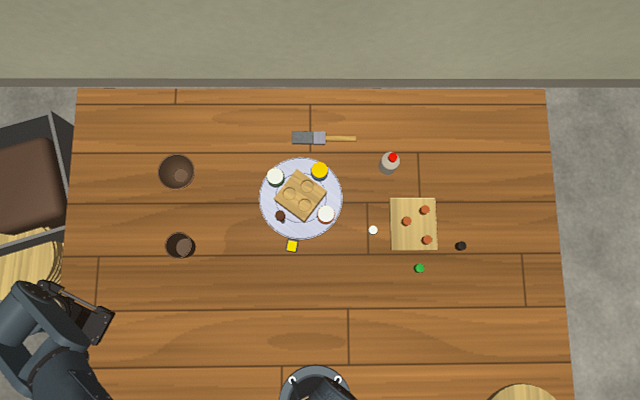

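View pics/wrist0.png

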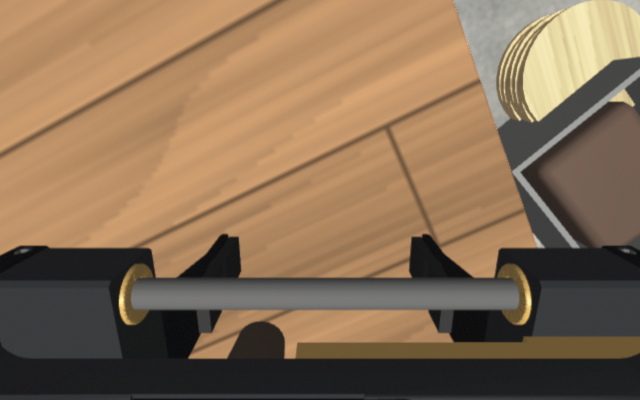

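Scene view: the carousel is at about (338,220) and the board with three terracotta pellets at (208,250). Top view: pellets at (406,221), (424,210) and (426,240). The yellow lid is at (319,170), the knob at (280,216) and the front mark at (292,246).

```bash
cat > h.py <<'E'
import numpy as np,cv2
def rot(i):return np.array(i['rotation']),np.array(i['position'])
def focal(i):return 200/np.tan(np.radians(float(i['vertical_fov']))/2)
def cloud(d,i):
    R,p=rot(i);f=focal(i)
    v,u=np.mgrid[0:400,0:640]
    c=np.stack([(u-float(i['cx']))/f*d,(v-float(i['cy']))/f*d,d],-1)
    return c@R.T+p
def plane(uv,z,i):
    R,p=rot(i);f=focal(i)
    r=R@np.array([(uv[0]-float(i['cx']))/f,(uv[1]-float(i['cy']))/f,1]);return p+r*(z-p[2])/r[2]
def proj(P,i):
    R,p=rot(i);c=R.T@(np.array(P)-p);return focal(i)*c[:2]/c[2]+[float(i['cx']),float(i['cy'])]
def blobs(m,amin=8):
    n,l,s,c=cv2.connectedComponentsWithStats(m.astype(np.uint8))
    return [(s[k,4],c[k],l==k) for k in range(1,n) if s[k,4]>=amin]
def hsv(im):return [x.astype(int) for x in cv2.split(cv2.cvtColor(im,cv2.COLOR_RGB2HSV))]
E
python3 - <<'E'
from h import *
for n in ['top','scene']:
    i=np.load(n+'0.npz');im=i['im'];d=i['d'];W=cloud(d,i);H,S,V=hsv(im);print(n)
    X,Y,Z=W[...,0],W[...,1],W[...,2]
    roi=(X>.3)&(X<1)&(Y>-.6)&(Y<.4)&(Z>-.02)
    print('bench z',np.median(Z[(X>.4)&(X<.9)&(abs(Y)<.5)]))
    for nm,m in [('yellow',(H>22)&(H<33)&(S>200)&(V>120)),('terra',(H<12)&(S>110)&(Z>.025)&(Z<.12)),('knob',(Z>.13)&(X<.75)&(abs(Y)<.3)),('ztop',(Z>.08)&(Z<.105)&(abs(Y)<.25)&(X<.85))]:
        for a,c,mm in blobs(m&roi):
            print(nm,a,c.round(1),'med',np.median(W[mm],0).round(4),'mean',W[mm].mean(0).round(4),'zmax',Z[mm].max().round(3))
    m=(Z>.035)&(Z<.055)&(X>.4)&(X<.9)&(Y<.25)&(Y>-.2)
    m=max(blobs(m),key=lambda b:b[0])[2]
    cs=max(cv2.findContours(m.astype(np.uint8),0,1)[0],key=len);e=cv2.fitEllipse(cv2.convexHull(cs));print('disc',e,plane(e[0],.045,i))
E
```

```text
top
bench z 0.0016555208162274404
yellow 188 [319.1 169.5] med [ 0.6595 -0.0174  0.0956] mean [ 0.6596 -0.0176  0.0956] zmax 0.102
yellow 79 [291.6 245.6] med [0.4455 0.064  0.0112] mean [0.4463 0.0651 0.0114] zmax 0.02
terra 37 [392.1 156.4] med [ 0.6938 -0.2279  0.1162] mean [ 0.6936 -0.2289  0.1128] zmax 0.12
terra 58 [424.  209.6] med [ 0.547  -0.3288  0.0503] mean [ 0.5472 -0.3294  0.0485] zmax 0.057
terra 23 [323.5 220.6] med [ 0.5109 -0.028   0.0797] mean [ 0.5121 -0.0293  0.0788] zmax 0.091
terra 56 [406.  220.7] med [ 0.5133 -0.2738  0.0503] mean [ 0.5142 -0.2742  0.0487] zmax 0.056
terra 57 [426.1 239.4] med [ 0.4591 -0.3307  0.051 ] mean [ 0.4585 -0.3313  0.0486] zmax 0.059
knob 92 [280.4 215.6] med [0.5135 0.0898 0.1694] mean [0.5125 0.0882 0.1828] zmax 1.497
ztop 129 [389.2 161.6] med [ 0.6803 -0.2224  0.0881] mean [ 0.6843 -0.224   0.0888] zmax 0.104
ztop 230 [319.4 170.3] med [ 0.6578 -0.0175  0.0952] mean [ 0.6576 -0.0186  0.0943] zmax 0.102
ztop 239 [275.3 176.4] med [0.6403 0.1101 0.0951] mean [0.6397 0.1093 0.0943] zmax 0.103
ztop 1365 [300.4 194.9] med [0.585  0.0
[... 877 characters left out ...]
 0.1157] zmax 0.12
knob 138 [343.5 166.6] med [0.5233 0.0899 0.1626] mean [0.5215 0.0912 0.1594] zmax 0.172
ztop 36 [342.3 185.8] med [0.5207 0.0913 0.0922] mean [0.5193 0.092  0.0922] zmax 0.104
ztop 1621 [337.1 211.9] med [0.5998 0.0306 0.0943] mean [0.6039 0.0284 0.0922] zmax 0.1
ztop 245 [303.7 203.3] med [ 0.537  -0.0349  0.0946] mean [ 0.5365 -0.0345  0.0923] zmax 0.098
ztop 257 [373.4 211.2] med [0.6465 0.1109 0.0944] mean [0.6459 0.1114 0.0924] zmax 0.1
ztop 238 [256.6 275.8] med [ 0.7025 -0.2296  0.0885] mean [ 0.7013 -0.2282  0.0891] zmax 0.104
disc ((337.7303161621094, 223.0068817138672), (67.08528137207031, 92.95429992675781), 92.54493713378906) [0.60029908 0.03385595 0.045     ]
```

Call:
jog_arm --rows '[{"dp": [-40,-22,-6],"turn": [0,0,2],"grip": 0.6},{"dp": [-80,-44,-12],"turn": [0,0,5],"grip": 0.6},{"dp": [-120,-66,-20],"turn": [0,0,8],"grip": 0.6},{"dp": [-160,-88,-30],"turn": [0,0,10.2],"grip": 0.6},{"dp": [-200,-110,-40],"turn": [0,0,10.2],"grip": 0.6},{"dp": [-240,-132,-50],"turn": [0,0,10.2],"grip": 0.6},{"dp": [-280,-154,-60],"turn": [0,0,10.2],"grip": 0.6},{"dp": [-320,-176,-67],"turn": [0,0,10.2],"grip": 0.6},{"dp": [-360,-198,-67],"turn": [0,0,10.2],"grip": 0.6},{"dp": [-400,-220,-67],"turn": [0,0,10.2],"grip": 0.6}]'

```text
time_s: 1.15
position: [0.5376, 0.1875, 0.3007]
tcp_rot: [[-0.807, 0.59, 0.0], [0.59, 0.807, 0.0], [-0.0, 0.0, -1.0]]
force: [0.2, 0.3, 0.3]
opening: 0.602
```

Call:
jog_arm --rows '[{"dp": [-40,-16,0],"turn": [0,0,0],"grip": 0.6},{"dp": [-80,-32,0],"turn": [0,0,0],"grip": 0.6},{"dp": [-120,-48,0],"turn": [0,0,0],"grip": 0.6},{"dp": [-160,-64,0],"turn": [0,0,0],"grip": 0.6},{"dp": [-200,-80,0],"turn": [0,0,0],"grip": 0.6},{"dp": [-225,-92,0],"turn": [0,0,0],"grip": 0.6},{"dp": [-225,-92,0],"turn": [0,0,0],"grip": 0.6},{"dp": [-225,-92,0],"turn": [0,0,0],"grip": 0.6}]'

```text
time_s: 1.95
position: [0.6639, -0.0182, 0.2997]
tcp_rot: [[-0.807, 0.591, -0.002], [0.591, 0.807, 0.001], [0.002, -0.0, -1.0]]
force: [-0.5, 0.1, -0.6]
opening: 0.597
```

```bash
cat > snap.py <<'E'
import sys
from rig import bot,vision
from h import *
n,k=sys.argv[1:3]
s=bot.read_state();i=vision.camera_info(n);im,d=vision.capture(n)
cv2.imwrite(f'pics/{n}{k}.png',im[:,:,::-1]);np.savez(f'{n}{k}.npz',im=im,d=d,**{a:np.array(v) for a,v in i.items()})
print(s['time_s'],s['position'].round(4),i['position'].round(4))
E
python3 snap.py wrist 1
```

```text
1.95 [ 0.6639 -0.0182  0.2997] [0.6023 0.0271 0.45  ]
```

View pics/wrist1.png

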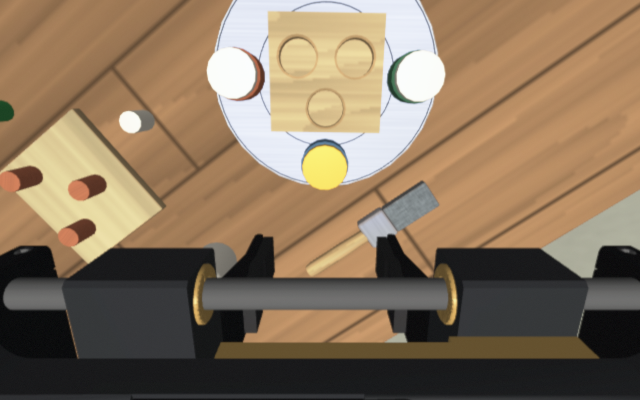

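The wrist view shows the wells at about (298,56), (354,57) and (326,107), and the yellow lid at (325,167). Pellet tops are at (15,180), (82,190) and (72,235).

```bash
python3 - <<'E'
from h import *
i=np.load('wrist1.npz');im=i['im'];d=i['d'];W=cloud(d,i);H,S,V=hsv(im);Z=W[...,2]
print('bench',np.median(Z[200:240,300:]), )
for a,c,mm in blobs((H>22)&(H<33)&(S>200)&(V>150),200): print('lid',a,c,plane(c,.095,i).round(4))
for a,c,mm in blobs((S<25)&(V>200)&(Z>.085)&(Z<.105),200): print('white',a,c,plane(c,.095,i).round(4),np.median(Z[mm]))
for a,c,mm in blobs((H<12)&(S>110)&(Z>.046)&(Z<.06),30): 
    (x,y),r=cv2.minEnclosingCircle(np.argwhere(mm)[:,::-1].astype(np.float32));print('pel',a,c,plane(c,.051,i).round(4),(x,y),r,plane((x,y),.051,i).round(4),np.median(Z[mm]))
w=(Z>.07)&(Z<.0895)
for a,c,mm in blobs(w,60): print('well floor',a,c,plane(c,.081,i).round(4))
g=cv2.resize(im[0:140,200:460],None,fx=3,fy=3,interpolation=cv2.INTER_CUBIC);cv2.imwrite('pics/w1z.png',g[:,:,::-1])
E
```

```text
bench -0.0011430992332464862
white 1929 [230.76464489  72.44686366] [ 0.5307 -0.0328  0.095 ] 0.09379368020783574
white 1915 [420.16710183  75.38955614] [0.6408 0.1132 0.095 ] 0.09390872528019611
pel 375 [ 10.42666667 180.99733333] [ 0.4603 -0.3292  0.051 ] (10.5, 181.0) 12.093486785888672 [ 0.4604 -0.3291  0.051 ] 0.04955058551683045
pel 346 [ 79.33815029 189.70520231] [ 0.5158 -0.2714  0.051 ] (79.0, 190.5) 11.412812232971191 [ 0.5162 -0.2725  0.051 ] 0.04967744955593889
pel 330 [ 68.77575758 236.18787879] [ 0.5492 -0.3267  0.051 ] (69.0, 236.0) 11.180439949035645 [ 0.5491 -0.3263  0.051 ] 0.04958742161844601
well floor 1145 [296.9860262   56.20349345] [0.5551 0.0276 0.081 ]
well floor 1141 [354.28483786  57.06047327] [0.5892 0.073  0.081 ]
well floor 319 [252.01253918  77.01880878] [ 0.5438 -0.0207  0.081 ]
well floor 315 [398.32063492  80.1968254 ] [0.6333 0.0964 0.081 ]
well floor 1021 [324.91087169 107.89422135] [0.6114 0.0207 0.081 ]
well floor 218 [323.87155963 148.93577982] [ 0.6449 -0.0051  0.081 ]
```

View pics/w1z.png

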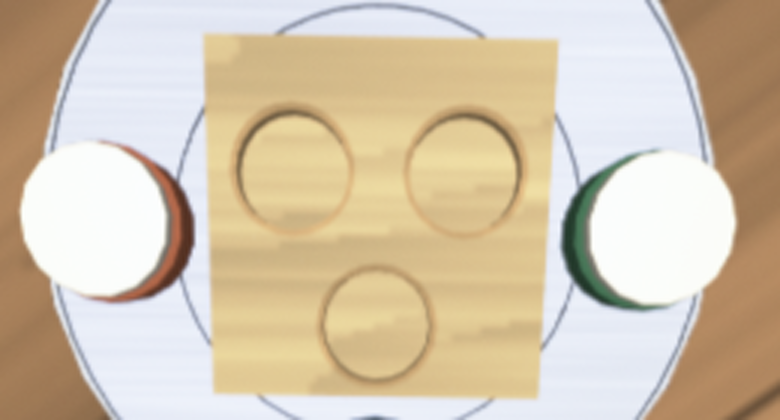

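```bash
python3 - <<'E'
from h import *
from scipy.optimize import least_squares
i=np.load('wrist1.npz');im=i['im'];H,S,V=hsv(im)
m=(H>22)&(H<33)&(S>180)&(V>120);m[200:]=0;m[:140]=0
b=max(blobs(m,50),key=lambda b:b[0]);print(b[0],b[1])
px=[(298,56.7),(355,57.3),(325.3,108),(230.8,72.4),(420.2,75.4),b[1]]
P=np.array([plane(p,.095,i)[:2] for p in px]);print(P.round(4))
r=np.array([32,32,32,92,92,92])/1000;a=np.radians([-120,120,0,-90,90,0])
def mod(q): return np.c_[q[0]+r*np.cos(q[2]+a),q[1]+r*np.sin(q[2]+a)]
s=least_squares(lambda q:(mod(q)-P).ravel(),[.585,.037,np.radians(-36)])
print(s.x,np.degrees(s.x[2]),((mod(s.x)-P)*1000).round(1));print(mod(s.x).round(4))
print('knob',s.x[:2]-.088*np.array([np.cos(s.x[2]),np.sin(s.x[2])]))
E
```

```text
Traceback (most recent call last):
ValueError: max() iterable argument is empty
```

```bash
python3 - <<'E'
from h import *
from scipy.optimize import least_squares
i=np.load('wrist1.npz');im=i['im'];H,S,V=hsv(im);print(H[167,325],S[167,325],V[167,325])
m=(abs(H-H[167,325])<5)&(S>130)&(V>150);m[200:]=0;m[:135]=0;m[:,:290]=0;m[:,360:]=0
b=max(blobs(m,50),key=lambda b:b[0]);print(b[0],b[1])
px=[(298,56.7),(355,57.3),(325.3,108),(230.8,72.4),(420.2,75.4),b[1]]
P=np.array([plane(p,.095,i)[:2] for p in px]);print(P.round(4))
r=np.array([32,32,32,92,92,92])/1000;a=np.radians([-120,120,0,-90,90,0])
def mod(q): return np.c_[q[0]+r*np.cos(q[2]+a),q[1]+r*np.sin(q[2]+a)]
s=least_squares(lambda q:(mod(q)-P).ravel(),[.585,.037,np.radians(-36)])
print(s.x,np.degrees(s.x[2]),((mod(s.x)-P)*1000).round(1));print(mod(s.x).round(4))
print('knob',s.x[:2]-.088*np.array([np.cos(s.x[2]),np.sin(s.x[2])]))
E
```

```text
27 139 251
1500 [324.35733333 167.13733333]
[[ 0.5578  0.0281]
 [ 0.5903  0.0717]
 [ 0.6114  0.0212]
 [ 0.5307 -0.0328]
 [ 0.6409  0.1133]
 [ 0.6589 -0.0147]]
[ 0.58607301  0.04038667 -0.64686119] -37.062415841289884 [[-1.2 -0.2]
 [-0.3  0.5]
 [ 0.2 -0.1]
 [-0.1 -0.3]
 [ 0.7  0.5]
 [ 0.6 -0.4]]
[[ 0.5566  0.0279]
 [ 0.59    0.0721]
 [ 0.6116  0.0211]
 [ 0.5306 -0.033 ]
 [ 0.6415  0.1138]
 [ 0.6595 -0.0151]]
knob [0.51585082 0.09342292]
```

Call:
jog_arm --rows '[{"dp": [-11,-40,10],"turn": [0,0,0],"grip": 0.6},{"dp": [-22,-80,20],"turn": [0,0,0],"grip": 0.6},{"dp": [-33,-120,40],"turn": [0,0,0],"grip": 0.6},{"dp": [-44,-160,60],"turn": [0,0,0],"grip": 0.6},{"dp": [-56,-200,80],"turn": [0,0,0],"grip": 0.6},{"dp": [-67,-240,100],"turn": [0,0,0],"grip": 0.6},{"dp": [-78,-280,120],"turn": [0,0,0],"grip": 0.6},{"dp": [-89,-318,140],"turn": [0,0,0],"grip": 0.6},{"dp": [-89,-318,160],"turn": [0,0,0],"grip": 0.6},{"dp": [-89,-318,170],"turn": [0,0,0],"grip": 0.6}]'

```text
time_s: 3.0
position: [0.5474, -0.326, 0.129]
tcp_rot: [[-0.807, 0.59, -0.002], [0.59, 0.807, 0.003], [0.004, 0.001, -1.0]]
force: [-0.5, 0.9, -1.2]
opening: 0.6
```

```bash
python3 snap.py wrist 2; python3 -c "
from rig import bot;print(bot.read_state()['position'],bot.read_state()['tcp_rot'])"
```

```text
3.0 [ 0.5474 -0.326   0.129 ] [ 0.4858 -0.281   0.2794]
[ 0.54720373 -0.32476777  0.1278872 ] [[-8.07845900e-01  5.89380920e-01 -3.89022789e-03]
 [ 5.89367839e-01  8.07854677e-01  4.04613974e-03]
 [ 5.52745635e-03  9.75882193e-04 -9.99984247e-01]]
```

View pics/wrist2.png

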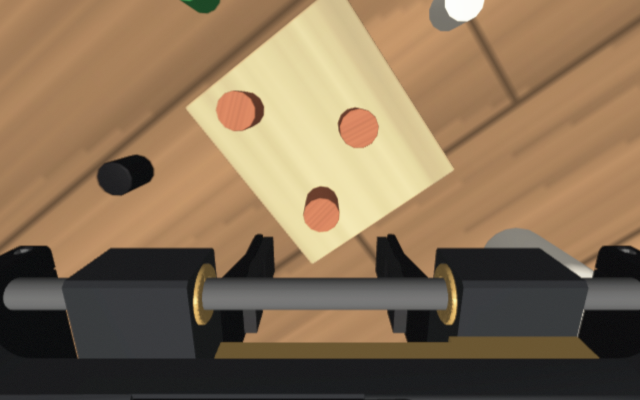

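The wrist view shows pellet tops at (321,211), (359,127) and (237,110). The nearest one lies between and just ahead of the fingers.

```bash
python3 - <<'E'
from h import *
i=np.load('wrist2.npz');im=i['im'];d=i['d'];W=cloud(d,i);H,S,V=hsv(im);Z=W[...,2]
for a,c,mm in blobs((H<12)&(S>110)&(Z>.046)&(Z<.06),100): 
    print('pel',a,c,plane(c,.051,i).round(4),np.median(Z[mm]))
E
```

```text
pel 1202 [235.95840266 110.23876872] [ 0.459  -0.3313  0.051 ] 0.04978904146932468
pel 1167 [358.16795201 127.50985433] [ 0.514  -0.2744  0.051 ] 0.04982986549025803
pel 954 [320.98113208 213.5524109 ] [ 0.5472 -0.3287  0.051 ] 0.0498598109503319
```

Call:
jog_arm --rows '[{"dp": [-2,-3,20],"turn": [0,0,0],"grip": 0.6},{"dp": [-2,-3,40],"turn": [0,0,0],"grip": 0.6},{"dp": [-2,-3,40],"turn": [0,0,0],"grip": 0.6},{"dp": [-2,-3,40],"turn": [0,0,0],"grip": 0.6}]'

```text
time_s: 3.45
position: [0.5491, -0.3293, 0.0913]
tcp_rot: [[-0.809, 0.588, 0.0], [0.588, 0.809, 0.0], [-0.0, 0.0, -1.0]]
force: [-0.4, 0.2, 0.8]
opening: 0.598
```

Call:
jog_arm --rows '[{"dp": [2,0,20],"turn": [0,0,0],"grip": 0.6},{"dp": [2,0,40],"turn": [0,0,0],"grip": 0.6},{"dp": [2,0,46],"turn": [0,0,0],"grip": 0.6},{"dp": [2,0,46],"turn": [0,0,0],"grip": 0.6},{"dp": [2,0,46],"turn": [0,0,0],"grip": 0.1},{"dp": [2,0,46],"turn": [0,0,0],"grip": 0.1},{"dp": [2,0,46],"turn": [0,0,0],"grip": 0.1},{"dp": [2,0,46],"turn": [0,0,0],"grip": 0.1},{"dp": [2,0,46],"turn": [0,0,0],"grip": 0.1}]'

```text
time_s: 4.35
position: [0.5471, -0.3298, 0.0451]
tcp_rot: [[-0.808, 0.59, 0.001], [0.59, 0.808, -0.001], [-0.001, -0.0, -1.0]]
force: [1.0, 0.3, 2.0]
opening: 0.292
```

Call:
jog_arm --rows '[{"dp": [0,0,-40],"turn": [0,0,0],"grip": 0.1},{"dp": [0,0,-85],"turn": [0,0,0],"grip": 0.1},{"dp": [0,10,-130],"turn": [0,0,0],"grip": 0.1},{"dp": [10,40,-165],"turn": [0,0,0],"grip": 0.1},{"dp": [22,80,-190],"turn": [0,0,0],"grip": 0.1},{"dp": [35,120,-205],"turn": [0,0,0],"grip": 0.1},{"dp": [48,165,-205],"turn": [0,0,0],"grip": 0.1},{"dp": [61,210,-205],"turn": [0,0,0],"grip": 0.1},{"dp": [74,255,-205],"turn": [0,0,0],"grip": 0.1},{"dp": [86,295,-205],"turn": [0,0,0],"grip": 0.1}]'

```text
time_s: 5.35
position: [0.6516, -0.0383, 0.2496]
tcp_rot: [[-0.808, 0.589, -0.0], [0.589, 0.808, 0.0], [0.0, 0.0, -1.0]]
force: [1.2, 0.4, -0.3]
opening: 0.291
```

Call:
jog_arm --rows '[{"dp": [8,25,0],"turn": [0,0,0],"grip": 0.1},{"dp": [8,25,0],"turn": [0,0,0],"grip": 0.1},{"dp": [8,25,0],"turn": [0,0,0],"grip": 0.1},{"dp": [8,25,0],"turn": [0,0,0],"grip": 0.1},{"dp": [8,25,0],"turn": [0,0,0],"grip": 0.1},{"dp": [8,25,0],"turn": [0,0,0],"grip": 0.1}]'

```text
time_s: 5.95
position: [0.6594, -0.0171, 0.2496]
tcp_rot: [[-0.806, 0.591, -0.0], [0.591, 0.806, -0.0], [0.0, -0.0, -1.0]]
force: [0.6, -0.1, -0.9]
opening: 0.287
```

```bash
python3 snap.py wrist 3; python3 snap.py top 3
```

```text
5.95 [ 0.6594 -0.0171  0.2496] [0.5976 0.0284 0.3998]
6.0 [ 0.6595 -0.0169  0.2496] [0.3265 0.0039 1.4966]
```

View pics/wrist3.png

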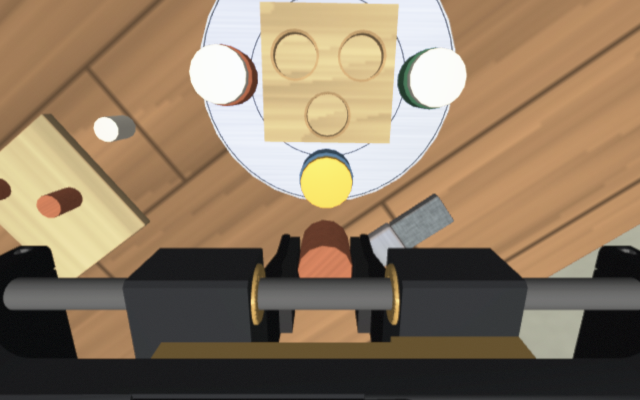

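The wrist view shows the wheel with its three wells still empty and the pellet held upright between the fingers, its top at about (325,263).

```bash
cat > fit.py <<'E'
import sys
from h import *
from scipy.optimize import least_squares
def fit(i,z=.095):
    im=i['im'];d=i['d'];W=cloud(d,i);H,S,V=hsv(im);Z=W[...,2];X=W[...,0];Y=W[...,1]
    z0=(Z>.085)&(Z<.105)&(np.hypot(X-.585,Y-.038)<.13)&(np.hypot(X-.585,Y-.038)>.06)
    ye=max(blobs(z0&(H>22)&(H<33)&(S>120)&(V>150),20),key=lambda b:b[0])
    wh=sorted(blobs(z0&(S<40)&(V>170),20),key=lambda b:-b[0])[:2]
    P=[plane(b[1],z,i)[:2] for b in [ye]+wh]
    # order whites: ccw(+90) first
    c=(P[1]+P[2])/2;u=P[0]-c
    if u[0]*(P[1]-c)[1]-u[1]*(P[1]-c)[0]<0:P=[P[0],P[2],P[1]]
    P=np.array(P);a=np.radians([0,90,-90]);r=.092
    mod=lambda q:np.c_[q[0]+r*np.cos(q[2]+a),q[1]+r*np.sin(q[2]+a)]
    s=least_squares(lambda q:(mod(q)-P).ravel(),[c[0],c[1],np.arctan2(u[1],u[0])])
    q=s.x
    print('areas',ye[0],[w[0] for w in wh],'axis',q[:2].round(4),'deg',np.degrees(q[2]).round(2),'res mm',((mod(q)-P)*1000).round(1).tolist())
    aw=np.radians([-120,120,0])
    print('wells',np.c_[q[0]+.032*np.cos(q[2]+aw),q[1]+.032*np.sin(q[2]+aw)].round(4).tolist(),'knob',(q[:2]-.088*np.array([np.cos(q[2]),np.sin(q[2])])).round(4))
    return q
if __name__=='__main__':
    for f in sys.argv[1:]: print(f);fit(np.load(f+'.npz'))
E
python3 fit.py top0 wrist1 wrist3 top3
python3 - <<'E'
from h import *
i=np.load('wrist3.npz');
for p in [(296,54),(361,56.5),(327,114)]:print(plane(p,.095,i).round(4))
print('held',plane((325.5,263),.2556,i))
print('proj tcp',proj([.6594,-.0171,.2556],i))
i=np.load('top3.npz');W=cloud(i['d'],i)
print(plane([284,0],0,i)[:1])
E
```

```text
top0
areas 190 [np.int32(202), np.int32(200)] axis [0.5867 0.0378] deg -37.17 res mm [[0.1, -0.2], [-0.0, 0.2], [-0.1, -0.0]]
wells [[0.5572, 0.0254], [0.5907, 0.0696], [0.6122, 0.0185]] knob [0.5166 0.091 ]
wrist1
areas 1496 [np.int32(1976), np.int32(1944)] axis [0.5857 0.0403] deg -36.98 res mm [[0.3, -0.3], [0.3, 0.8], [-0.6, -0.5]]
wells [[0.5562, 0.0278], [0.5896, 0.0721], [0.6112, 0.0211]] knob [0.5154 0.0933]
wrist3
areas 1962 [np.int32(2650), np.int32(2622)] axis [0.5857 0.0402] deg -37.01 res mm [[0.3, -0.2], [0.3, 0.8], [-0.6, -0.5]]
wells [[0.5562, 0.0277], [0.5896, 0.072], [0.6112, 0.0209]] knob [0.5154 0.0932]
top3
[0.5573 0.0289 0.095 ]
[0.5902 0.0707 0.095 ]
[0.6108 0.0213 0.095 ]
held [ 0.65716311 -0.01468238  0.2556    ]
proj tcp [324.12939898 269.3534665 ]
[1.25992963]Traceback (most recent call last):
  File "fit.py", line 22, in <module>
    for f in sys.argv[1:]: print(f);fit(np.load(f+'.npz'))
                                    ~~~^^^^^^^^^^^^^^^^^^^
  File "fit.py", line 7, in fit
    ye=max(blobs(z0&(H>22)&(H<33)&(S>120)&(V>150),20),key=lambda b:b[0])
ValueError: max() iterable argument is empty
```

Call:
jog_arm --rows '[{"dp": [30,1,0],"turn": [0,0,0],"grip": 0.1},{"dp": [60,2,20],"turn": [0,0,0],"grip": 0.1},{"dp": [60,2,55],"turn": [0,0,0],"grip": 0.1},{"dp": [60,2,90],"turn": [0,0,0],"grip": 0.1},{"dp": [60,2,114],"turn": [0,0,0],"grip": 0.1},{"dp": [60,2,114],"turn": [0,0,0],"grip": 0.1},{"dp": [60,2,114],"turn": [0,0,0],"grip": 0.1},{"dp": [60,2,114],"turn": [0,0,0],"grip": 0.1}]'

```text
time_s: 6.85
position: [0.6138, 0.0209, 0.1373]
tcp_rot: [[-0.807, 0.59, 0.003], [0.59, 0.807, -0.001], [-0.003, 0.002, -1.0]]
force: [-0.1, -0.1, -0.2]
opening: 0.289
```

```bash
python3 snap.py wrist 4;python3 snap.py scene 4; python3 -c "
import cv2
a=cv2.imread('pics/scene4.png')[150:270,270:410];cv2.imwrite('pics/s4z.png',cv2.resize(a,None,fx=5,fy=5,interpolation=2))"
```

```text
6.85 [0.6138 0.0209 0.1373] [0.5514 0.0664 0.2872]
6.9 [0.6138 0.021  0.1374] [ 1.2534 -0.3623  0.7918]
```

View pics/wrist4.png

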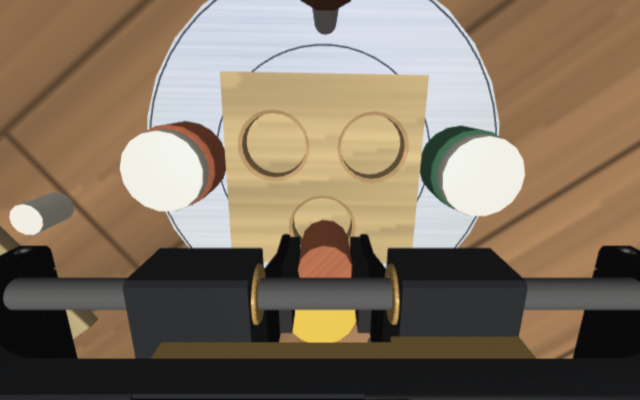

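View pics/s4z.png

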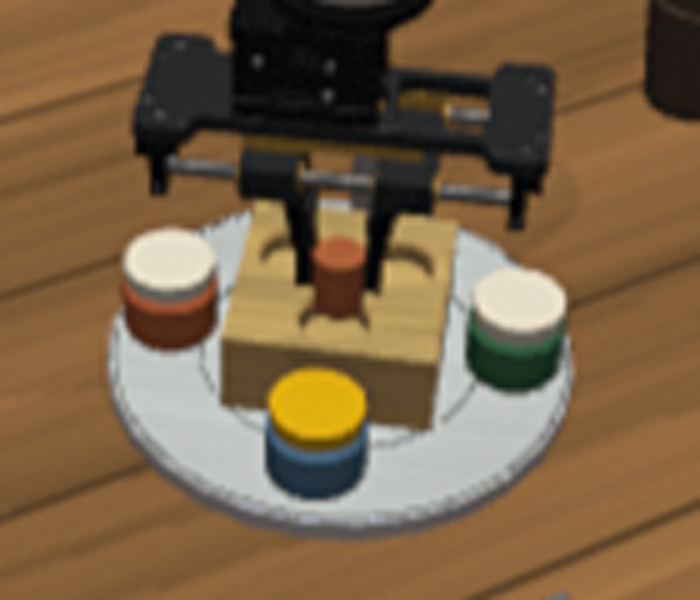

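The wrist view shows the pellet just above the third well, with the free wells at (275,145) and (371,145). The scene crop shows it upright over the front well.

```bash
python3 - <<'E'
from h import *
i=np.load('wrist4.npz');P=[plane(p,.095,i)[:2] for p in [(275.5,145.5),(371.5,145.5),(169,171),(484,175)]]
print(np.round(P,4)); m=(P[0]+P[1])/2;x=np.array([-.807,.59]);print('w3 from wells',m-.048*x, 'axis jars',(P[2]+P[3])/2,'w3',(P[2]+P[3])/2-.032*x)
E
```

```text
[[ 0.5573  0.0288]
 [ 0.5886  0.0717]
 [ 0.5332 -0.0287]
 [ 0.6402  0.114 ]]
w3 from wells [0.61170745 0.02194331] axis jars [0.58665211 0.04263971] w3 [0.61247611 0.02375971]
```

Call:
jog_arm --rows '[{"dp": [1.5,-1.5,3],"turn": [0,0,0],"grip": 0.1},{"dp": [1.5,-1.5,10],"turn": [0,0,0],"grip": 0.1},{"dp": [1.5,-1.5,18],"turn": [0,0,0],"grip": 0.1},{"dp": [1.5,-1.5,24],"turn": [0,0,0],"grip": 0.1},{"dp": [1.5,-1.5,25],"turn": [0,0,0],"grip": 0.1},{"dp": [1.5,-1.5,25],"turn": [0,0,0],"grip": 0.1}]'

```text
time_s: 7.55
position: [0.6099, 0.021, 0.1108]
tcp_rot: [[-0.808, 0.59, -0.001], [0.59, 0.808, 0.0], [0.001, -0.001, -1.0]]
force: [-1.1, -0.2, 4.9]
opening: 0.288
```

Call:
jog_arm --rows '[{"dp": [0,0,-1],"turn": [0,0,0],"grip": 0.46},{"dp": [0,0,-1],"turn": [0,0,0],"grip": 0.46},{"dp": [0,0,-1],"turn": [0,0,0],"grip": 0.46},{"dp": [0,0,-20],"turn": [0,0,0],"grip": 0.46},{"dp": [-10,0,-55],"turn": [0,0,0],"grip": 0.46},{"dp": [-40,0,-90],"turn": [0,0,0],"grip": 0.6},{"dp": [-60,0,-120],"turn": [0,0,0],"grip": 0.6},{"dp": [-60,0,-120],"turn": [0,0,0],"grip": 0.6}]'

```text
time_s: 8.35
position: [0.6642, -0.0169, 0.2359]
tcp_rot: [[-0.807, 0.591, 0.013], [0.591, 0.807, -0.003], [-0.013, 0.005, -1.0]]
force: [-0.3, -0.6, 0.1]
opening: 0.581
```

```bash
python3 snap.py wrist 5;python3 fit.py wrist5
```

```text
8.35 [ 0.6642 -0.0169  0.2359] [0.6004 0.029  0.3851]
wrist5
areas 2152 [np.int32(2992), np.int32(2950)] axis [0.5851 0.0404] deg -37.05 res mm [[0.7, -0.5], [0.2, 1.0], [-0.9, -0.5]]
wells [[0.5557, 0.028], [0.5891, 0.0722], [0.6107, 0.0212]] knob [0.5149 0.0935]
```

View pics/wrist5.png

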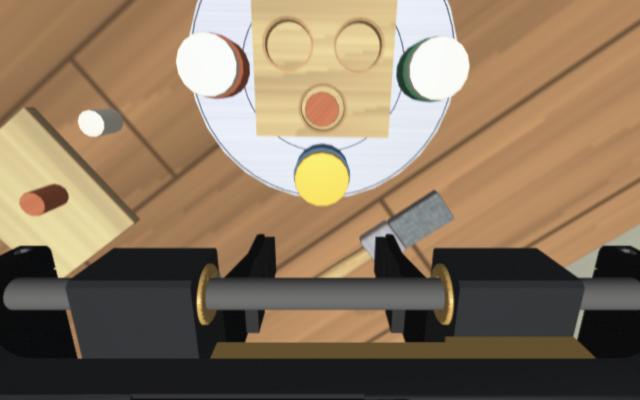

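The first pellet is centred in its well at (322,108), with the other two wells at (289,44) and (358,44). The wheel has not moved. I'll pick up the second pellet next.

Call:
jog_arm --rows '[{"dp": [-4,-40,0],"turn": [0,0,0],"grip": 0.6},{"dp": [-8,-80,0],"turn": [0,0,0],"grip": 0.6},{"dp": [-12,-120,10],"turn": [0,0,0],"grip": 0.6},{"dp": [-16,-160,30],"turn": [0,0,0],"grip": 0.6},{"dp": [-20,-200,50],"turn": [0,0,0],"grip": 0.6},{"dp": [-25,-240,80],"turn": [0,0,0],"grip": 0.6},{"dp": [-31,-280,110],"turn": [0,0,0],"grip": 0.6},{"dp": [-31,-297,135],"turn": [0,0,0],"grip": 0.6},{"dp": [-31,-297,145],"turn": [0,0,0],"grip": 0.6},{"dp": [-31,-297,145],"turn": [0,0,0],"grip": 0.6}]'

```text
time_s: 9.4
position: [0.5066, -0.2705, 0.0831]
tcp_rot: [[-0.807, 0.591, -0.005], [0.591, 0.807, 0.005], [0.007, 0.001, -1.0]]
force: [0.1, 0.1, 0.3]
opening: 0.599
```

Call:
jog_arm --rows '[{"dp": [0,0,0],"turn": [0,0,0],"grip": 0.6},{"dp": [0,0,0],"turn": [0,0,0],"grip": 0.6}]'

```text
time_s: 9.6
position: [0.5098, -0.2716, 0.0866]
tcp_rot: [[-0.809, 0.588, 0.002], [0.588, 0.809, -0.001], [-0.002, 0.0, -1.0]]
force: [-0.2, -0.2, -0.2]
opening: 0.599
```

Call:
jog_arm --rows '[{"dp": [-4,0,0],"turn": [0,0,0],"grip": 0.6},{"dp": [-4,0,5],"turn": [0,0,0],"grip": 0.6},{"dp": [-4,0,10],"turn": [0,0,0],"grip": 0.6},{"dp": [-4,0,10],"turn": [0,0,0],"grip": 0.6},{"dp": [-4,0,10],"turn": [0,0,0],"grip": 0.6}]'

```text
time_s: 10.1
position: [0.5116, -0.2747, 0.0753]
tcp_rot: [[-0.808, 0.59, -0.001], [0.59, 0.808, 0.001], [0.001, 0.0, -1.0]]
force: [-0.2, -0.1, -0.3]
opening: 0.602
```

Call:
jog_arm --rows '[{"dp": [-2,1.5,10],"turn": [0,0,0],"grip": 0.6},{"dp": [-2,1.5,25],"turn": [0,0,0],"grip": 0.6},{"dp": [-2,1.5,30],"turn": [0,0,0],"grip": 0.6},{"dp": [-2,1.5,30],"turn": [0,0,0],"grip": 0.6},{"dp": [-2,1.5,30],"turn": [0,0,0],"grip": 0.1},{"dp": [-2,1.5,30],"turn": [0,0,0],"grip": 0.1},{"dp": [-2,1.5,30],"turn": [0,0,0],"grip": 0.1},{"dp": [-2,1.5,30],"turn": [0,0,0],"grip": 0.1},{"dp": [-2,1.5,30],"turn": [0,0,0],"grip": 0.1}]'

```text
time_s: 11.0
position: [0.5145, -0.275, 0.0459]
tcp_rot: [[-0.808, 0.59, 0.001], [0.59, 0.808, -0.0], [-0.001, -0.0, -1.0]]
force: [-0.1, 0.1, 0.9]
opening: 0.29
```

Call:
jog_arm --rows '[{"dp": [0,0,-40],"turn": [0,0,0],"grip": 0.1},{"dp": [0,0,-85],"turn": [0,0,0],"grip": 0.1},{"dp": [10,20,-125],"turn": [0,0,0],"grip": 0.1},{"dp": [25,55,-155],"turn": [0,0,0],"grip": 0.1},{"dp": [44,95,-170],"turn": [0,0,0],"grip": 0.1},{"dp": [64,140,-180],"turn": [0,0,0],"grip": 0.1},{"dp": [84,185,-180],"turn": [0,0,0],"grip": 0.1},{"dp": [102,230,-180],"turn": [0,0,0],"grip": 0.1},{"dp": [122,275,-180],"turn": [0,0,0],"grip": 0.1},{"dp": [136,305,-180],"turn": [0,0,0],"grip": 0.1}]'

```text
time_s: 12.0
position: [0.5843, 0.0549, 0.2257]
tcp_rot: [[-0.809, 0.588, 0.0], [0.588, 0.809, 0.001], [0.0, 0.001, -1.0]]
force: [-0.1, -0.4, 0.3]
opening: 0.289
```

Call:
jog_arm --rows '[{"dp": [8,19,0],"turn": [0,0,0],"grip": 0.1},{"dp": [8,19,20],"turn": [0,0,0],"grip": 0.1},{"dp": [8,19,50],"turn": [0,0,0],"grip": 0.1},{"dp": [8,19,80],"turn": [0,0,0],"grip": 0.1},{"dp": [8,19,85],"turn": [0,0,0],"grip": 0.1},{"dp": [8,19,85],"turn": [0,0,0],"grip": 0.1},{"dp": [8,19,85],"turn": [0,0,0],"grip": 0.1},{"dp": [8,19,85],"turn": [0,0,0],"grip": 0.1},{"dp": [8,19,85],"turn": [0,0,0],"grip": 0.1}]'

```text
time_s: 12.9
position: [0.59, 0.0716, 0.142]
tcp_rot: [[-0.807, 0.59, 0.003], [0.59, 0.807, -0.0], [-0.002, 0.001, -1.0]]
force: [-0.5, -0.2, -0.1]
opening: 0.289
```

```bash
python3 snap.py wrist 6
```

```text
12.9 [0.59   0.0716 0.142 ] [0.5277 0.117  0.292 ]
```

View pics/wrist6.png

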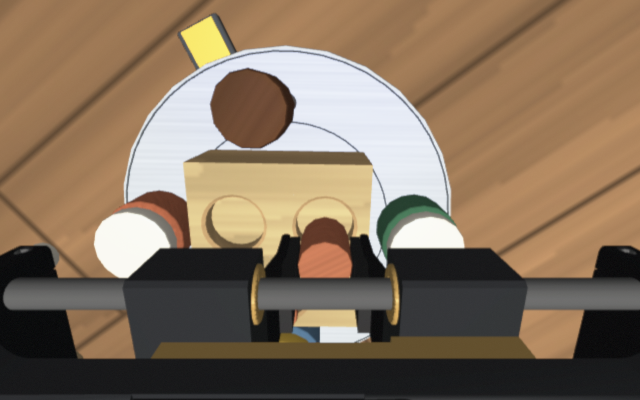

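The pellet is lined up with its well at about (325,217). The knob top at (252,108) and the front mark at (206,43) are also in view. I'll lower it now.

Call:
jog_arm --rows '[{"dp": [0,0,8],"turn": [0,0,0],"grip": 0.1},{"dp": [0,0,16],"turn": [0,0,0],"grip": 0.1},{"dp": [0,0,24],"turn": [0,0,0],"grip": 0.1},{"dp": [0,0,29],"turn": [0,0,0],"grip": 0.1},{"dp": [0,0,31],"turn": [0,0,0],"grip": 0.1},{"dp": [0,0,31],"turn": [0,0,0],"grip": 0.1}]'

```text
time_s: 13.55
position: [0.5893, 0.0717, 0.1116]
tcp_rot: [[-0.808, 0.59, 0.001], [0.59, 0.808, -0.0], [-0.001, 0.0, -1.0]]
force: [-3.3, -0.5, 15.0]
opening: 0.289
```

```bash
python3 - <<'E'
from h import *
i=np.load('wrist6.npz');im=i['im'];H,S,V=hsv(im)
m=(H>22)&(H<33)&(S>120)&(V>150);m[100:]=0
for a,c,mm in blobs(m,100):print(a,c,plane(c,.011,i))
m=(V<110)&(S>70);m[160:]=0
for a,c,mm in blobs(m,300):print('knob',a,c,plane(c,.17,i))
E
```

```text
1402 [204.93295292  41.59914408] [0.4446296  0.06775802 0.011     ]
knob 821 [115.57369062  78.69914738] [0.48265211 0.06401804 0.17      ]
knob 646 [491.02631579  50.77089783] [0.54861129 0.16913347 0.17      ]
knob 2965 [246.44317032 101.91500843] [0.51402002 0.09440495 0.17      ]
knob 1047 [278.63896848 156.37344795] [0.53505852 0.09169805 0.17      ]
```

Call:
jog_arm --rows '[{"dp": [0,0,-1],"turn": [0,0,0],"grip": 0.46},{"dp": [0,0,-1],"turn": [0,0,0],"grip": 0.46},{"dp": [0,0,-1],"turn": [0,0,0],"grip": 0.46},{"dp": [0,0,-20],"turn": [0,0,0],"grip": 0.46},{"dp": [0,0,-60],"turn": [0,0,0],"grip": 0.46},{"dp": [-10,-20,-95],"turn": [0,0,0],"grip": 0.6},{"dp": [-22,-60,-110],"turn": [0,0,0],"grip": 0.6},{"dp": [-36,-102,-110],"turn": [0,0,0],"grip": 0.6},{"dp": [-50,-146,-110],"turn": [0,0,0],"grip": 0.6},{"dp": [-64,-190,-110],"turn": [0,0,0],"grip": 0.6}]'

```text
time_s: 14.55
position: [0.528, -0.1207, 0.2193]
tcp_rot: [[-0.808, 0.589, -0.0], [0.589, 0.808, 0.0], [0.0, -0.0, -1.0]]
force: [0.3, -0.8, -0.5]
opening: 0.593
```

Call:
jog_arm --rows '[{"dp": [-14,-45,0],"turn": [0,0,0],"grip": 0.6},{"dp": [-28,-90,10],"turn": [0,0,0],"grip": 0.6},{"dp": [-42,-132,30],"turn": [0,0,0],"grip": 0.6},{"dp": [-56,-172,60],"turn": [0,0,0],"grip": 0.6},{"dp": [-69,-205,95],"turn": [0,0,0],"grip": 0.6},{"dp": [-69,-212,130],"turn": [0,0,0],"grip": 0.6},{"dp": [-69,-212,140],"turn": [0,0,0],"grip": 0.6},{"dp": [-69,-212,140],"turn": [0,0,0],"grip": 0.6},{"dp": [-69,-212,140],"turn": [0,0,0],"grip": 0.6},{"dp": [-69,-212,140],"turn": [0,0,0],"grip": 0.6}]'

```text
time_s: 15.55
position: [0.4608, -0.3312, 0.0813]
tcp_rot: [[-0.809, 0.588, 0.002], [0.588, 0.809, -0.002], [-0.003, -0.001, -1.0]]
force: [0.0, 0.0, 0.0]
opening: 0.6
```

```bash
python3 snap.py wrist 7;python3 snap.py scene 7; python3 -c "
import cv2
a=cv2.imread('pics/scene7.png')[130:280,150:410];cv2.imwrite('pics/s7z.png',cv2.resize(a,None,fx=3,fy=3,interpolation=2))"
```

```text
15.55 [ 0.4608 -0.3312  0.0813] [ 0.3984 -0.2856  0.2312]
15.6 [ 0.4608 -0.3312  0.0814] [ 1.2534 -0.3623  0.7918]
```

View pics/s7z.png

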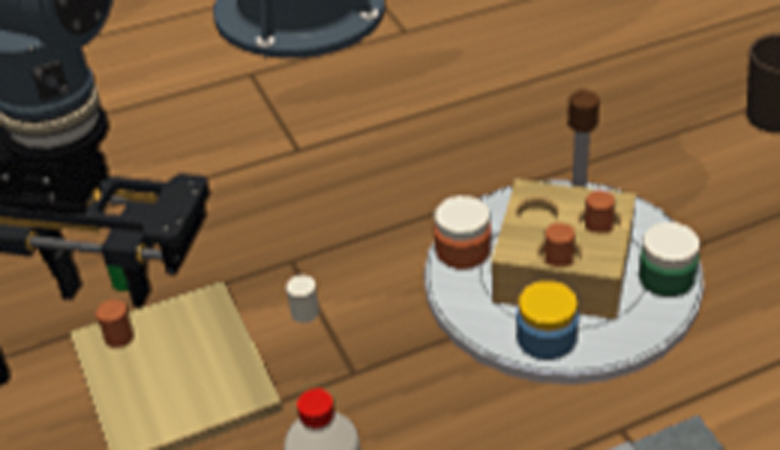

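Two pellets are seated, at crop positions (560,243) and (600,210). The third waits on the board at (115,323).

Call:
jog_arm --rows '[{"dp": [1.5,-1,10],"turn": [0,0,0],"grip": 0.6},{"dp": [1.5,-1,25],"turn": [0,0,0],"grip": 0.6},{"dp": [1.5,-1,36],"turn": [0,0,0],"grip": 0.6},{"dp": [1.5,-1,36],"turn": [0,0,0],"grip": 0.6},{"dp": [1.5,-1,36],"turn": [0,0,0],"grip": 0.1},{"dp": [1.5,-1,36],"turn": [0,0,0],"grip": 0.1},{"dp": [1.5,-1,36],"turn": [0,0,0],"grip": 0.1},{"dp": [1.5,-1,36],"turn": [0,0,0],"grip": 0.1},{"dp": [1.5,-1,36],"turn": [0,0,0],"grip": 0.1}]'

```text
time_s: 16.55
position: [0.4578, -0.3315, 0.044]
tcp_rot: [[-0.808, 0.59, 0.001], [0.59, 0.808, -0.001], [-0.001, -0.0, -1.0]]
force: [-0.5, -0.3, 1.8]
opening: 0.286
```

Call:
jog_arm --rows '[{"dp": [0,0,-40],"turn": [0,0,0],"grip": 0.1},{"dp": [0,0,-85],"turn": [0,0,0],"grip": 0.1},{"dp": [8,20,-125],"turn": [0,0,0],"grip": 0.1},{"dp": [22,57,-155],"turn": [0,0,0],"grip": 0.1},{"dp": [38,100,-170],"turn": [0,0,0],"grip": 0.1},{"dp": [55,145,-180],"turn": [0,0,0],"grip": 0.1},{"dp": [72,190,-180],"turn": [0,0,0],"grip": 0.1},{"dp": [89,235,-180],"turn": [0,0,0],"grip": 0.1},{"dp": [107,280,-180],"turn": [0,0,0],"grip": 0.1},{"dp": [122,320,-180],"turn": [0,0,0],"grip": 0.1}]'

```text
time_s: 17.55
position: [0.5477, 0.0015, 0.2238]
tcp_rot: [[-0.808, 0.589, -0.0], [0.589, 0.808, 0.0], [0.0, 0.0, -1.0]]
force: [1.2, -0.5, -0.2]
opening: 0.293
```

Call:
jog_arm --rows '[{"dp": [10,28,0],"turn": [0,0,0],"grip": 0.1},{"dp": [10,28,10],"turn": [0,0,0],"grip": 0.1},{"dp": [10,28,45],"turn": [0,0,0],"grip": 0.1},{"dp": [10,28,75],"turn": [0,0,0],"grip": 0.1},{"dp": [10,28,83],"turn": [0,0,0],"grip": 0.1},{"dp": [10,28,83],"turn": [0,0,0],"grip": 0.1},{"dp": [10,28,83],"turn": [0,0,0],"grip": 0.1},{"dp": [10,28,83],"turn": [0,0,0],"grip": 0.1},{"dp": [10,28,83],"turn": [0,0,0],"grip": 0.1}]'

```text
time_s: 18.45
position: [0.5572, 0.0273, 0.1419]
tcp_rot: [[-0.807, 0.59, 0.003], [0.59, 0.807, -0.0], [-0.002, 0.001, -1.0]]
force: [0.2, -0.3, -0.5]
opening: 0.288
```

```bash
python3 snap.py wrist 8
```

```text
18.45 [0.5572 0.0273 0.1419] [0.4949 0.0727 0.2919]
```

View pics/wrist8.png

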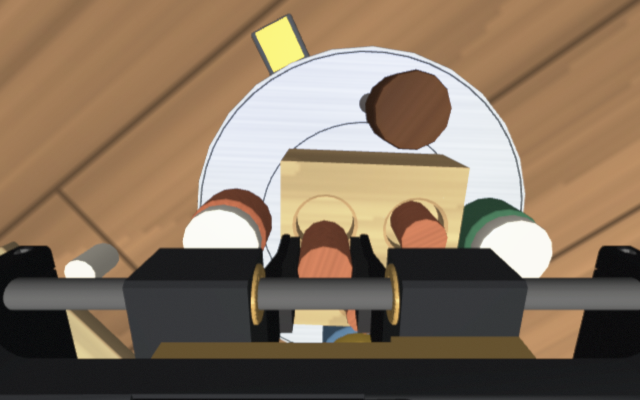

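The pellet is over the last well, which is centred at about (325,217), and the neighbouring pellet at (418,230) is clear of the fingers. I'll lower it and release.

Call:
jog_arm --rows '[{"dp": [0,0,8],"turn": [0,0,0],"grip": 0.1},{"dp": [0,0,16],"turn": [0,0,0],"grip": 0.1},{"dp": [0,0,24],"turn": [0,0,0],"grip": 0.1},{"dp": [0,0,30],"turn": [0,0,0],"grip": 0.1},{"dp": [0,0,32],"turn": [0,0,0],"grip": 0.1},{"dp": [0,0,32],"turn": [0,0,0],"grip": 0.1}]'

```text
time_s: 19.1
position: [0.5558, 0.0277, 0.1096]
tcp_rot: [[-0.808, 0.59, -0.001], [0.59, 0.808, -0.0], [0.001, -0.001, -1.0]]
force: [-3.7, 1.0, 12.0]
opening: 0.288
```

Call:
jog_arm --rows '[{"dp": [0,0,-1],"turn": [0,0,0],"grip": 0.46},{"dp": [0,0,-1],"turn": [0,0,0],"grip": 0.46},{"dp": [0,0,-1],"turn": [0,0,0],"grip": 0.46},{"dp": [0,0,-20],"turn": [0,0,0],"grip": 0.46},{"dp": [0,0,-60],"turn": [0,0,0],"grip": 0.46},{"dp": [-25,5,-100],"turn": [0,0,0],"grip": 0.6},{"dp": [-60,15,-130],"turn": [0,0,0],"grip": 0.6},{"dp": [-85,25,-140],"turn": [0,0,0],"grip": 0.6},{"dp": [-85,25,-140],"turn": [0,0,0],"grip": 0.6},{"dp": [-85,25,-140],"turn": [0,0,0],"grip": 0.6}]'

```text
time_s: 20.1
position: [0.6391, -0.0023, 0.2476]
tcp_rot: [[-0.807, 0.59, -0.002], [0.59, 0.807, 0.0], [0.002, -0.001, -1.0]]
force: [-1.3, -0.1, -0.5]
opening: 0.597
```

```bash
python3 snap.py wrist 9;python3 fit.py wrist9
```

```text
20.1 [ 0.6391 -0.0023  0.2476] [0.5775 0.043  0.3979]
wrist9
areas 1855 [np.int32(2501), np.int32(2465)] axis [0.5852 0.0404] deg -38.3 res mm [[0.4, -0.3], [0.3, 0.8], [-0.7, -0.5]]
wells [[0.5555, 0.0286], [0.5898, 0.0721], [0.6103, 0.0206]] knob [0.5162 0.095 ]
```

View pics/wrist9.png

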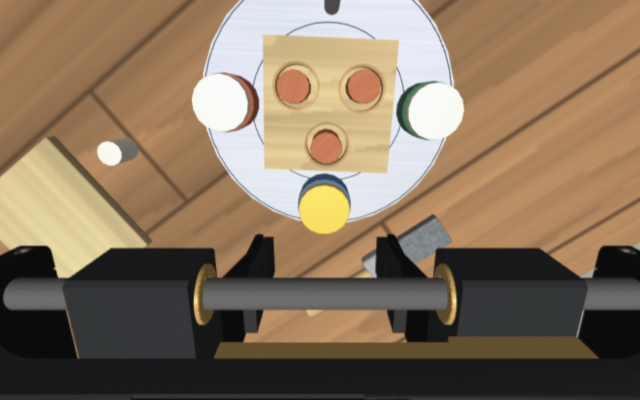

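All three pellets stand in the wells, with tops at (293,86), (364,87) and (326,146). The wheel shifted about 1.3° during the last placing.

```bash
python3 - <<'E'
from h import *
i=np.load('wrist9.npz');im=i['im'];d=i['d'];W=cloud(d,i);H,S,V=hsv(im);Z=W[...,2]
for a,c,mm in blobs((H<12)&(S>110)&(Z>.111)&(Z<.125),100): print('pel',a,c.round(1),plane(c,.117,i).round(4),np.median(Z[mm]))
E
```

```text
pel 854 [292.8  86.2] [0.5567 0.0275 0.117 ] 0.11582623664883518
pel 861 [363.4  86. ] [0.5886 0.0715 0.117 ] 0.11584463429794689
pel 747 [325.7 147.4] [0.6098 0.0203 0.117 ] 0.11576871851379139
```

Call:
jog_arm --rows '[{"dp": [40,2,0],"turn": [0,0,0],"grip": 0.6},{"dp": [80,3,0],"turn": [0,0,0],"grip": 0.6},{"dp": [120,5,10],"turn": [0,0,0],"grip": 0.6},{"dp": [156,6,30],"turn": [0,0,0],"grip": 0.6},{"dp": [156,6,42],"turn": [0,0,0],"grip": 0.6},{"dp": [156,6,42],"turn": [0,0,0],"grip": 0.6},{"dp": [156,6,42],"turn": [0,0,0],"grip": 0.6},{"dp": [156,6,42],"turn": [0,0,0],"grip": 0.6}]'

```text
time_s: 20.95
position: [0.5186, 0.0939, 0.207]
tcp_rot: [[-0.807, 0.59, 0.002], [0.59, 0.807, -0.0], [-0.002, 0.001, -1.0]]
force: [-0.2, 0.4, -0.6]
opening: 0.598
```

```bash
python3 snap.py wrist 10
```

```text
20.95 [0.5186 0.0939 0.207 ] [0.4564 0.1393 0.357 ]
```

View pics/wrist10.png

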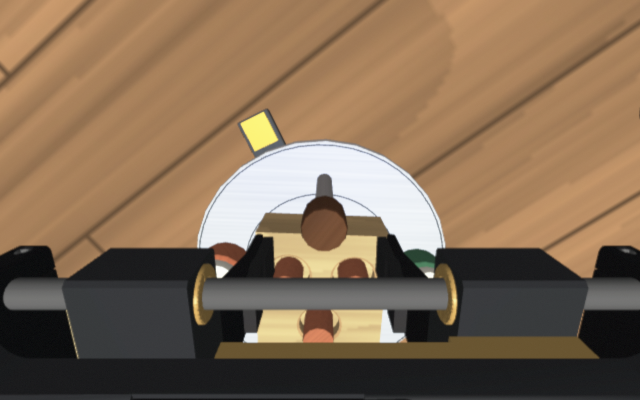

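The knob top is at (324,224), centred between the fingers, and the front mark is at (262,131).

```bash
python3 - <<'E'
from h import *
i=np.load('wrist10.npz');print('knob',plane((324.5,225),.17,i))
H,S,V=hsv(i['im']);m=(H>22)&(H<33)&(S>120)&(V>150);m[180:]=0
for a,c,mm in blobs(m,100):
    P=plane(c,.011,i);print(c,P,[np.degrees(np.arctan2(P[1]-a2[1],P[0]-a2[0])) for a2 in [(.5852,.0404),(.5867,.0378)]])
E
```

```text
knob [0.51433914 0.09720347 0.17      ]
[258.76052948 131.12876053] [0.44573663 0.06732093 0.011     ] [np.float64(169.07444316931745), np.float64(168.17190335412297)]
```

Call:
jog_arm --rows '[{"dp": [4,0,10],"turn": [0,0,0],"grip": 0.6},{"dp": [4,0,30],"turn": [0,0,0],"grip": 0.6},{"dp": [4,0,48],"turn": [0,0,0],"grip": 0.6},{"dp": [4,0,56],"turn": [0,0,0],"grip": 0.6},{"dp": [4,0,56],"turn": [0,0,0],"grip": 0.6},{"dp": [4,0,56],"turn": [0,0,0],"grip": 0.1},{"dp": [4,0,56],"turn": [0,0,0],"grip": 0.1},{"dp": [4,0,56],"turn": [0,0,0],"grip": 0.1},{"dp": [4,0,56],"turn": [0,0,0],"grip": 0.1},{"dp": [4,0,56],"turn": [0,0,0],"grip": 0.1}]'

```text
time_s: 22.0
position: [0.5143, 0.0968, 0.1511]
tcp_rot: [[-0.808, 0.59, 0.001], [0.59, 0.808, -0.0], [-0.001, 0.0, -1.0]]
force: [-0.2, -0.6, 1.9]
opening: 0.316
```

```bash
python3 - <<'E'
import numpy as np
st=[2.3,41,80,118,150]
f=lambda p:88*np.array([np.cos(np.radians(p)),np.sin(np.radians(p))])
for a,b in zip(st,st[1:]):
    print([(f(p)-f(a)).round(1).tolist() for p in np.linspace(a,b,11)[1:]])
E
```

```text
[[-0.4, 5.9], [-1.3, 11.8], [-2.5, 17.6], [-4.1, 23.3], [-6.1, 28.9], [-8.5, 34.4], [-11.3, 39.7], [-14.3, 44.7], [-17.8, 49.6], [-21.5, 54.2]]
[[-4.1, 4.4], [-8.4, 8.5], [-13.1, 12.3], [-18.0, 15.7], [-23.1, 18.9], [-28.4, 21.6], [-33.9, 24.0], [-39.5, 26.1], [-45.3, 27.7], [-51.1, 28.9]]
[[-5.8, 0.8], [-11.6, 1.3], [-17.4, 1.3], [-23.3, 1.0], [-29.0, 0.3], [-34.8, -0.8], [-40.4, -2.3], [-46.0, -4.2], [-51.4, -6.4], [-56.6, -9.0]]
[[-4.3, -2.4], [-8.4, -5.1], [-12.4, -8.0], [-16.2, -11.1], [-19.8, -14.4], [-23.3, -17.9], [-26.5, -21.6], [-29.5, -25.5], [-32.3, -29.5], [-34.9, -33.7]]
```

Call:
jog_arm --rows '[{"dp": [-0.4,5.9,0],"turn": [0,0,0],"grip": 0.1},{"dp": [-1.3,11.8,0],"turn": [0,0,0],"grip": 0.1},{"dp": [-2.5,17.6,0],"turn": [0,0,0],"grip": 0.1},{"dp": [-4.1,23.3,0],"turn": [0,0,0],"grip": 0.1},{"dp": [-6.1,28.9,0],"turn": [0,0,0],"grip": 0.1},{"dp": [-8.5,34.4,0],"turn": [0,0,0],"grip": 0.1},{"dp": [-11.3,39.7,0],"turn": [0,0,0],"grip": 0.1},{"dp": [-14.3,44.7,0],"turn": [0,0,0],"grip": 0.1},{"dp": [-17.8,49.6,0],"turn": [0,0,0],"grip": 0.1},{"dp": [-21.5,54.2,0],"turn": [0,0,0],"grip": 0.1}]'

```text
time_s: 23.0
position: [0.5644, 0.128, 0.1511]
tcp_rot: [[-0.808, 0.589, 0.001], [0.589, 0.808, -0.001], [-0.002, 0.0, -1.0]]
force: [-1.8, -3.4, 6.1]
opening: 0.315
```

Call:
jog_arm --rows '[{"dp": [-4.1,4.4,0],"turn": [0,0,0],"grip": 0.1},{"dp": [-8.4,8.5,0],"turn": [0,0,0],"grip": 0.1},{"dp": [-13.1,12.3,0],"turn": [0,0,0],"grip": 0.1},{"dp": [-18,15.7,0],"turn": [0,0,0],"grip": 0.1},{"dp": [-23.1,18.9,0],"turn": [0,0,0],"grip": 0.1},{"dp": [-28.4,21.6,0],"turn": [0,0,0],"grip": 0.1},{"dp": [-33.9,24,0],"turn": [0,0,0],"grip": 0.1},{"dp": [-39.5,26,0],"turn": [0,0,0],"grip": 0.1},{"dp": [-45.3,27,0],"turn": [0,0,0],"grip": 0.1},{"dp": [-51,28,0],"turn": [0,0,0],"grip": 0.1}]'

```text
time_s: 24.0
position: [0.6215, 0.1212, 0.1511]
tcp_rot: [[-0.808, 0.59, 0.0], [0.59, 0.808, 0.001], [0.0, 0.001, -1.0]]
force: [-1.7, 0.2, 5.2]
opening: 0.314
```

Call:
jog_arm --rows '[{"dp": [-5.8,0.8,0],"turn": [0,0,0],"grip": 0.1},{"dp": [-11.6,1.3,0],"turn": [0,0,0],"grip": 0.1},{"dp": [-17.4,1.3,0],"turn": [0,0,0],"grip": 0.1},{"dp": [-23.3,1,0],"turn": [0,0,0],"grip": 0.1},{"dp": [-29,0.3,0],"turn": [0,0,0],"grip": 0.1},{"dp": [-34.8,-0.8,0],"turn": [0,0,0],"grip": 0.1},{"dp": [-40.4,-2.3,0],"turn": [0,0,0],"grip": 0.1},{"dp": [-46,-4.2,0],"turn": [0,0,0],"grip": 0.1},{"dp": [-51.4,-6.4,0],"turn": [0,0,0],"grip": 0.1},{"dp": [-56.6,-9,0],"turn": [0,0,0],"grip": 0.1}]'

```text
time_s: 25.0
position: [0.662, 0.081, 0.1512]
tcp_rot: [[-0.808, 0.59, 0.001], [0.59, 0.808, 0.001], [0.0, 0.002, -1.0]]
force: [-2.6, 1.1, 5.1]
opening: 0.313
```

Call:
jog_arm --rows '[{"dp": [-4.3,-2.4,0],"turn": [0,0,0],"grip": 0.1},{"dp": [-8.4,-5.1,0],"turn": [0,0,0],"grip": 0.1},{"dp": [-12.4,-8,0],"turn": [0,0,0],"grip": 0.1},{"dp": [-16.2,-11.1,0],"turn": [0,0,0],"grip": 0.1},{"dp": [-19.8,-14.4,0],"turn": [0,0,0],"grip": 0.1},{"dp": [-23.3,-17.9,0],"turn": [0,0,0],"grip": 0.1},{"dp": [-26.5,-21.6,0],"turn": [0,0,0],"grip": 0.1},{"dp": [-29.5,-25.5,0],"turn": [0,0,0],"grip": 0.1},{"dp": [-32.3,-29.5,0],"turn": [0,0,0],"grip": 0.1},{"dp": [-32.3,-29.5,0],"turn": [0,0,0],"grip": 0.1}]'

```text
time_s: 26.0
position: [0.671, 0.0367, 0.1512]
tcp_rot: [[-0.808, 0.59, 0.002], [0.59, 0.808, -0.0], [-0.002, 0.001, -1.0]]
force: [-0.9, -0.6, 5.2]
opening: 0.311
```

```bash
python3 snap.py wrist 11;python3 snap.py top 11;python3 snap.py scene 11
```

```text
26.0 [0.671  0.0367 0.1512] [0.6088 0.0821 0.3012]
26.05 [0.671  0.0368 0.1512] [0.3265 0.0039 1.4966]
26.1 [0.671  0.0369 0.1511] [ 1.2534 -0.3623  0.7918]
```

View pics/wrist11.png

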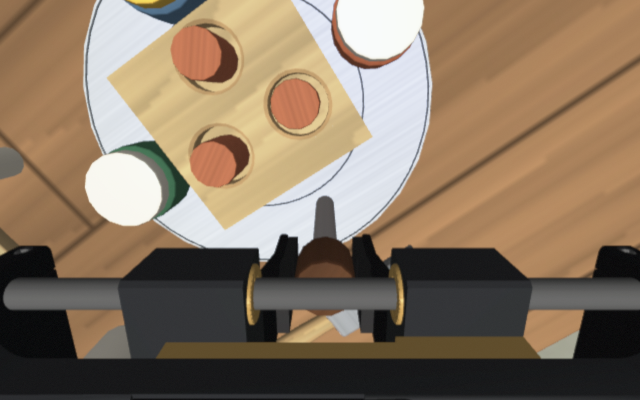

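View pics/top11.png

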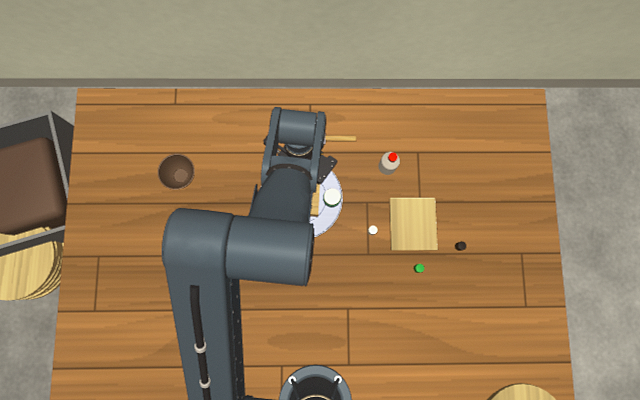

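The wrist view shows the knob gripped at (325,275), the green jar's lid at (128,189) and all three pellets still in their wells. The top camera sees the wheel only partly, because the arm covers it.

```bash
cat > ang.py <<'E'
import sys
from h import *
i=np.load(sys.argv[1]+'.npz');im=i['im'];d=i['d'];W=cloud(d,i);H,S,V=hsv(im);Z=W[...,2]
ax=np.array([.5853,.0403])
def kabsch(A,B):
    a=A-A.mean(0);b=B-B.mean(0);return np.degrees(np.arctan2((a[:,0]*b[:,1]-a[:,1]*b[:,0]).sum(),(a*b).sum()))
P=np.array([plane(c,.117,i)[:2] for a,c,mm in blobs((H<12)&(S>110)&(Z>.111)&(Z<.125),200)])
print('pellets',P.round(4).tolist())
A=np.array([[.5567,.0275],[.5886,.0715],[.6098,.0203]])
import itertools
for p in itertools.permutations(range(len(P))):
    if len(P)!=3:break
    th=kabsch(A,P[list(p)]);R=np.array([[np.cos(np.radians(th)),-np.sin(np.radians(th))],[np.sin(np.radians(th)),np.cos(np.radians(th))]])
    e=(P[list(p)]-P.mean(0))-(A-A.mean(0))@R.T
    print('rot',round(th,2),'jar',round(th-38.3,2),'err',np.abs(e).max().round(4),'axis est',(P.mean(0)+R@(ax-A.mean(0))).round(4))
for a,c,mm in blobs((S<40)&(V>170)&(Z>.085)&(Z<.105),500):
    Q=plane(c,.095,i)[:2];v=Q-ax;print('white',a,c.round(1),Q.round(4),'r',np.hypot(*v).round(4),'ang',np.degrees(np.arctan2(v[1],v[0])).round(2))
E
python3 ang.py wrist11
python3 - <<'E'
from h import *
i=np.load('scene11.npz');im=i['im'];cv2.imwrite('pics/s11z.png',cv2.resize(im[130:270,260:420,::-1],None,fx=4.5,fy=4,interpolation=2))
E
```

```text
pellets [[0.5557, 0.0432], [0.6031, 0.0675], [0.602, 0.0136]]
rot -25.16 jar -63.46 err 0.0011 axis est [0.5874 0.0418]
rot -146.09 jar -184.39 err 0.0479 axis est [0.587  0.0408]
rot 35.48 jar -2.82 err 0.0525 axis est [0.5869 0.042 ]
rot -145.18 jar -183.48 err 0.0002 axis est [0.587  0.0408]
rot 94.81 jar 56.51 err 0.0012 axis est [0.5864 0.0417]
rot -132.22 jar -170.52 err 0.0571 axis est [0.5872 0.0409]
white 4248 [379.1  25.3] [0.597  0.1274] r 0.0879 ang 82.37
white 4305 [123.2 188.7] [ 0.5804 -0.0503] r 0.0907 ang -93.07
```

View pics/s11z.png

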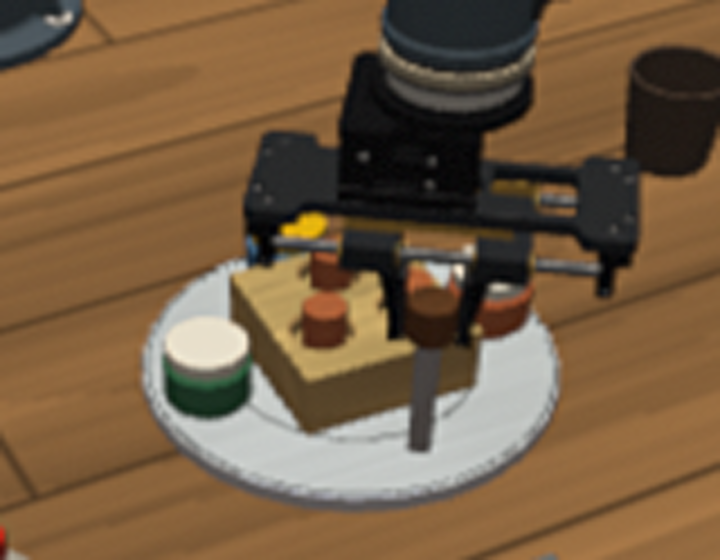

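The measured jar angle is about 176.5°, with estimates from 175.9° to 177.1°. The mark is at about 169°, so I'll turn a further 7.5° clockwise.

Call:
jog_arm --rows '[{"dp": [-1.6,-2.6,0],"turn": [0,0,0],"grip": 0.1},{"dp": [-3.1,-5.1,0],"turn": [0,0,0],"grip": 0.1},{"dp": [-4.4,-7.7,0],"turn": [0,0,0],"grip": 0.1},{"dp": [-5.7,-10.2,0],"turn": [0,0,0],"grip": 0.1},{"dp": [-5.7,-10.2,0],"turn": [0,0,0],"grip": 0.1},{"dp": [-5.7,-10.2,0],"turn": [0,0,0],"grip": 0.1},{"dp": [-5.7,-10.2,0],"turn": [0,0,0],"grip": 0.1},{"dp": [-5.7,-10.2,0],"turn": [0,0,0],"grip": 0.1}]'

```text
time_s: 26.95
position: [0.6696, 0.0254, 0.1511]
tcp_rot: [[-0.808, 0.59, 0.002], [0.59, 0.808, -0.0], [-0.002, 0.001, -1.0]]
force: [-0.9, -0.5, 5.1]
opening: 0.315
```

```bash
python3 snap.py wrist 12;python3 ang.py wrist12;python3 snap.py scene 12;python3 snap.py top 12; python3 - <<'E'
from h import *
i=np.load('scene12.npz');im=i['im'];cv2.imwrite('pics/s12z.png',cv2.resize(im[130:270,260:420,::-1],None,fx=4.5,fy=4,interpolation=2))
E
```

```text
26.95 [0.6696 0.0254 0.1511] [0.6074 0.0708 0.3012]
pellets [[0.5563, 0.0469], [0.6064, 0.065], [0.5983, 0.0116]]
rot -32.57 jar -70.87 err 0.001 axis est [0.5875 0.0415]
rot -155.11 jar -193.41 err 0.0513 axis est [0.587  0.0406]
rot 28.33 jar -9.97 err 0.048 axis est [0.587  0.0417]
rot -152.59 jar -190.89 err 0.0002 axis est [0.587  0.0406]
rot 87.4 jar 49.1 err 0.0012 axis est [0.5865 0.0414]
rot -124.29 jar -162.59 err 0.0599 axis est [0.5873 0.0406]
white 4962 [407.6  30.1] [0.6066 0.1273] r 0.0896 ang 76.24
white 4587 [125.8 163.3] [ 0.5688 -0.0489] r 0.0908 ang -100.5
27.0 [0.6696 0.0254 0.1511] [ 1.2534 -0.3623  0.7918]
27.05 [0.6696 0.0254 0.1512] [0.3265 0.0039 1.4966]
```

View pics/s12z.png

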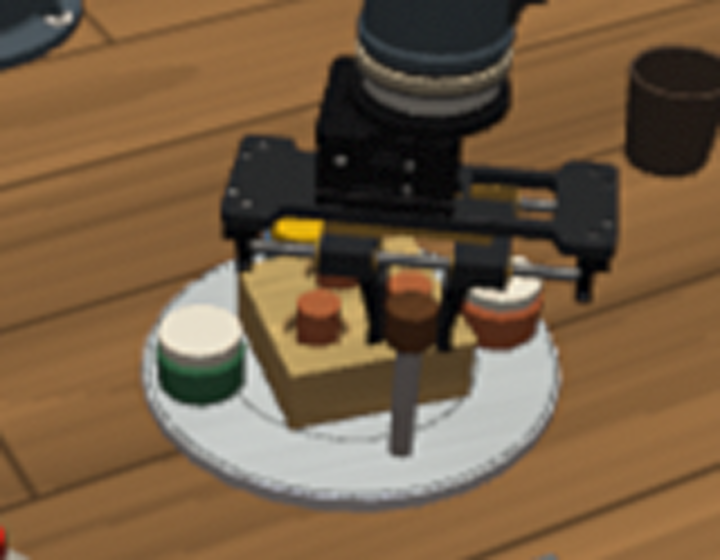

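View pics/wrist12.png

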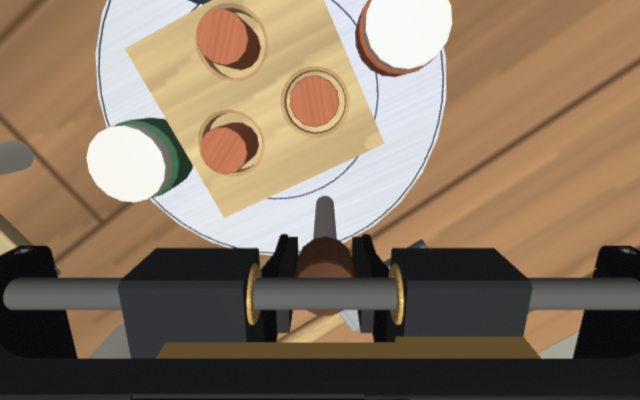

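The scene and wrist views agree: the knob is held at (325,275), all three pellets stand in their wells, and the jar angle is about 169° against 168–169° for the mark. I'll hand in.

```bash
python3 -c "
from rig import bot
s=bot.read_state();print(s['time_s'],s['position'],s['opening'],s['qvel'].round(2));print(bot.hand_in())"
```

```text
27.1 [0.6695659  0.02541067 0.15115355] 0.31346005176188274 [ 0.03 -0.02 -0.04 -0.1  -0.08  0.07]
the job is handed in; nothing more can be done
None
```

I stood the three clay pellets upright in the carrier's three wells. I then carried the knob about 153° clockwise to bring the yellow-lidded jar to the front mark. I handed the job in at 27.1 s, still gripping the knob; the hand-in gives no verdict.

**Pellets:** All three pellets measured within about 2 mm of their well centres after placing. The last view showed them still upright after the turn.

**Jar and wheel:** Most estimates put the jar at 168.5–169.5°, and the front mark at 168.2–169.1°; the tolerance is about ±6°. One estimate, taken across both white lids with one lid partly out of view, gave 167.9°. The jar itself was mostly hidden, so its angle comes from the pellets and the green jar's lid.

**Grip:** The gripper had closed onto the knob (27 mm opening on a 28 mm knob) and the arm was practically still.

**Disagreements:** The top and wrist cameras placed the turning axis about 3 mm apart. The wheel also slipped about 1.3° while I seated the last pellet, so I measured the wheel angle again before turning.

**Other objects:** I did not touch the cup, bowl, bottle, brush or look-alike pellets, and the last views I looked at showed nothing out of place. I did not measure their positions at the end.

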